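# Sweep the spare soldering tips into the steel tray

## Task

With the closed fingers, sweep the three loose copper soldering tips across the desk top and in through the open side of the steel tray, until all three lie completely inside it. Slide them, never lift them off the desk, and leave the brass cup, the smoked parts box and the green socket where they are.

Things in the scene. Friction and masses are not known exactly. Their poses are not given: they have to be found in the camera images.
- tray: Bare steel parts tray, fixed, open on its own -x side. Origin: centre of its inner floor, at desk height. Inside 120 mm deep (own x -60 to +60 at the back wall), 170 mm wide (own y -85 to +85). Three walls 30 mm high, 4 mm thick. Floor level with the desk, no step at the mouth. The mouth looks roughly to the robot's right (world -y), turned up to 0.4 rad either way.
- tray_mouth (a point): Middle of the tray's open side, at desk height, 60 mm along the tray's -x from its origin; the mouth is 170 mm wide.
- tip1: Copper soldering tip lying on the desk, 38 mm long along its own x, about 30 g. Middle: flat-sided copper collar 22 mm long, 20 wide, 12 high, on which it lies flat without rolling; a steel stub 9 mm thick at its -x end, a copper point at +x. Origin: centre of the collar's underside (height 0 when lying). Slides with ordinary friction, stops when the push stops.
- tip1_nose (a point): The pointed end of tip1: 20 mm from its centre along its +x, 6 mm above the desk when lying.
- tip1_tail (a point): The steel stub end of tip1: 18 mm from its centre along its -x, 6 mm above the desk when lying.
- tip2: Copper soldering tip lying on the desk, 38 mm long along its own x, about 30 g. Middle: flat-sided copper collar 22 mm long, 20 wide, 12 high, on which it lies flat without rolling; a steel stub 9 mm thick at its -x end, a copper point at +x. Origin: centre of the collar's underside (height 0 when lying). Slides with ordinary friction, stops when the push stops.
- tip2_nose (a point): The pointed end of tip2: 20 mm from its centre along its +x, 6 mm above the desk when lying.
- tip2_tail (a point): The steel stub end of tip2: 18 mm from its centre along its -x, 6 mm above the desk when lying.
- tip3: Copper soldering tip lying on the desk, 38 mm long along its own x, about 30 g. Middle: flat-sided copper collar 22 mm long, 20 wide, 12 high, on which it lies flat without rolling; a steel stub 9 mm thick at its -x end, a copper point at +x. Origin: centre of the collar's underside (height 0 when lying). Slides with ordinary friction, stops when the push stops.
- tip3_nose (a point): The pointed end of tip3: 20 mm from its centre along its +x, 6 mm above the desk when lying.
- tip3_tail (a point): The steel stub end of tip3: 18 mm from its centre along its -x, 6 mm above the desk when lying.
- cup: Loose brass tip-cleaning cup with brass curls in it, 62 mm across, 45 mm high. Origin: centre of its underside. To be left alone.
- partsbox: Loose smoked acrylic parts box, closed, 92 x 62 mm, 34 mm high. Origin: centre of its underside, long side along its x. To be left alone.
- socket: Loose green zero-insertion socket on a green board 80 x 45 mm, 20 mm high, with a thin steel lever up to 38 mm high at one corner. Origin: centre of its underside, long side along its x. To be left alone.
Not all that is in view belongs to the job. Leave any purple or turquoise look-alike of the tip3 alone. What is shaped like the tip2 but black or turquoise is not meant.

How it is judged:
By the outcome, as a careful person would: the job done as asked, in the order asked, and still so for the second after the job is handed in, with the robot touching nothing.
It also fails if it takes over 72 s, if anything falls off the work surface, if the arm or the gripper's body presses on something with over 40 N, if the wrist force passes 120 N, or if a joint passes its speed limit or range.

## Robot

A 6-joint arm with a two-finger parallel gripper is mounted at the origin on the work surface. World frame = base frame: x ahead of the robot, y to its left, z up, the work surface at z = 0. Lengths are in m, angles in rad, forces in N, time in s.
With the tool pointing down it reaches from about 0.3 to 0.775 m from the base axis. Payload 14.6 kg.
Tool frame: the origin (TCP) lies midway between the tips of the shut fingers; the grasp point (between the pads) lies 19 mm behind it; z points along the fingers, y is the line along which they close (so a half turn about z gives the same grasp; the last joint's range is limited). The gripper opens to 94 mm and grips with 3 to 60 N. Pads are 16 mm wide; open, the fingers measure 119 mm over their backs; the gripper's body (75 mm by 177 mm) begins 78 mm behind the grasp point.
Start: joints at [1.051, 0.3, 1.521, -0, 1.321, -0.067], TCP at [0.241, 0.495, 0.176] pointing down, gripper open.
Joint ranges: [-3.03, 3.03], [-0.79, 2.21], [0.23, 2.52], [-1.04, 4.18], [0, 3.07], [-2.55, 2.55]. Speed limits (rad/s): [2.22, 2.22, 2.57, 3.14, 3.14, 3.14].

## Interface

Orientations are given as [roll, pitch, yaw] about the fixed x, y, z axes, in that order (R = Rz(yaw) Ry(pitch) Rx(roll)).
In Python, from station import ctrl gives the robot as it stands. The module is installed in compiled form; this text tells all that it offers.
- The arm moves only by the tool servo_tool, never from a script. Its argument "plan" is a list of rows, each a list of 7 numbers: the opening in per cent of the stroke, from 0 (shut) to 100 (fully open), then the shift along the tool's x, y, z in m, then the turn, a rotation vector about the tool's x, y, z in rad. A call has exactly 8 rows; each row shifts and turns the commanded pose from where the row before left it, along the tool's axes as they then stand; what a row does not reach is not made up. A row lasts 1/8 s, in which the tool goes at most 62.5 mm and 10.7 degrees, less where a joint would pass 70% of its speed; a pose out of reach is approached as far as the arm can. A call with a gripper value outside its range is refused whole. The fingers move at their own pace and stop on an object; "force" is the grip in N (left out, the last holds). Time passes only in rows, so rows that do not move let the fingers close, or fill a call up. It gives the time, the measured TCP pose, the force, the opening and the grip force at its end, in the units of the state.
- ctrl.get_obs(): the state, without advancing time (a new reading comes with each control period).
- ctrl.camera(name): name is "scene" or "top" or "wrist"; returns a dict with "pixels" (384x512x3 uint8, red, green, blue), "z_map" (384x512 float32, m along the optical axis (not along the pixel's ray), 0 where there is no reading), "mtx" (3x3 intrinsics, pixels), "dist" ([k1, k2, p1, p2, k3] as OpenCV has them; the pictures are not rectified), "pose" (4x4, takes a point from camera to world coordinates). Camera axes: x right, y up, looking along -z (the intrinsics and any distortion apply to the point x, -y, -z); pixel columns grow to the right and rows downward; lengths in m; the calibration is good to about 2 mm. A picture is of the moment at which its call begins.
- ctrl.hand_in(): hands the job in; it is judged then, once.
The state is a dict: "time_s": time; "qpos": joint angles; "joint_vel": joint speeds; "tau": joint torques, N m; "ee_pos": TCP position; "eef_rot": TCP orientation; "force": force on the tool from outside, world axes, zero at the start; "moment": the same for the moment, N m; "grip_width": finger opening in m; "grip_force": force on a finger pad.
Only numpy, scipy, OpenCV 4.12 (cv2) and the standard library are available. Lean on these libraries where they do the work, as an engineer would, in place of code of your own. Each camera call takes 0.05 s, during which the arm holds its last target. There are 200 camera calls.

## Working session

There is one attempt and no reset: what is moved stays moved. The work goes in short steps, Python scripts to look and compute and a tool call to move; the robot and the scene stay as the last step left them, time stands still between calls to the robot, and variables do not carry over. Pictures are saved under pics/ and viewed, at most 10 in all, crops included, and the job is handed in when it is done.

Besides the shell and the picture viewer there is one more tool, called after ">>>" by a JSON object that holds its "api" and its "payload", one argument or row to a line. servo_tool: Moves the arm, as the interface text tells. Its arguments: {"type":"object","properties":{"plan":{"type":"array","items":{"type":"array","items":{"type":"number"}}},"force":{"type":"number"}},"required":["plan"]}

```bash
mkdir -p pics
cat > h.py <<'E'
import numpy as np,cv2
from station import ctrl
def save(c,n): cv2.imwrite('pics/'+n,c['pixels'][:,:,::-1])
def ray(c,uv,z=0.):
    uv=np.array(uv,float).reshape(-1,1,2)
    p=cv2.undistortPoints(uv,c['mtx'],np.array(c['dist'])).reshape(-1,2)
    d=np.c_[p[:,0],-p[:,1],-np.ones(len(p))]@c['pose'][:3,:3].T
    o=c['pose'][:3,3]
    return o+d*((z-o[2])/d[:,2])[:,None]
E
python3 - <<'E'
from h import *
o=ctrl.get_obs();print(o)
c=ctrl.camera('top');save(c,'top0.png');print(c['pose'],c['mtx'])
import pickle;pickle.dump(c,open('top0.pkl','wb'))
c=ctrl.camera('scene');save(c,'sc0.png');print(c['pose'])
pickle.dump(c,open('sc0.pkl','wb'))
E
```

```text
{'time_s': 0.0, 'qpos': array([ 1.05142109e+00,  3.00453655e-01,  1.52156325e+00, -2.10919008e-05,
        1.32070636e+00, -6.66208264e-02]), 'joint_vel': array([-7.23936443e-04, -8.71254911e-05, -5.70024887e-04,  1.43301378e-03,
       -5.71770504e-04, -4.37066458e-04]), 'tau': array([-5.02761177e-04, -5.31807625e+01, -3.52742171e+01,  7.07790256e-02,
        2.44326226e-02, -1.45315994e-04]), 'ee_pos': array([0.24046811, 0.4943232 , 0.17550346]), 'eef_rot': array([-3.14046319e+00, -5.48819882e-05,  2.68884344e+00]), 'force': array([ 1.28993792,  0.24838551, -0.52504681]), 'moment': array([-0.01360569,  0.04270077, -0.01048681]), 'grip_force': 0.0, 'grip_width': 0.09356947897330882}
[[ 0.01270141  0.99854772 -0.0523557   0.5024881 ]
 [-0.99950824  0.01418004  0.02796797 -0.05832439]
 [ 0.02866976  0.05197472  0.99823678  0.85676712]
 [ 0.          0.          0.          1.        ]] [[440.28236733   0.         256.25731899]
 [  0.         440.28236733 188.95152617]
 [  0.           0.           1.        ]]
[[-0.57308518 -0.53424806  0.62141161  1.28432472]
 [ 0.81941    -0.36259502  0.44395057  0.41858841]
 [-0.01185898  0.76361237  0.64556604  0.79037866]
 [ 0.          0.          0.          1.        ]]
```

View pics/top0.png

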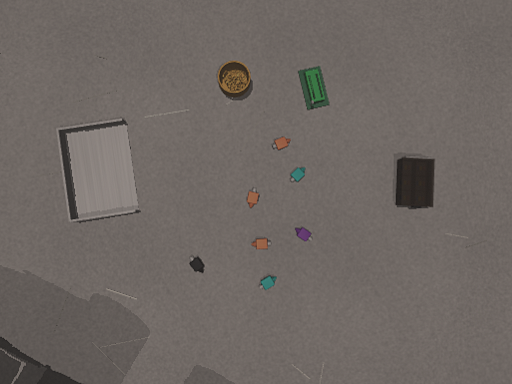

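View pics/sc0.png

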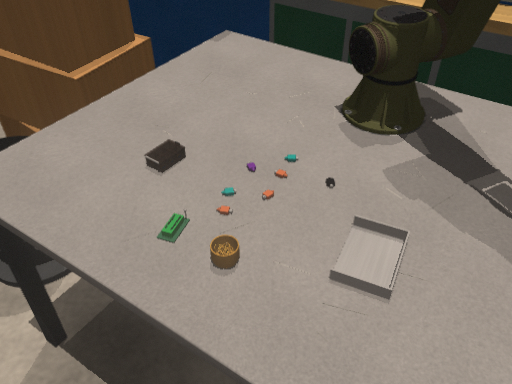

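The top view shows the copper tips at about (281,143), (252,198) and (262,243). The look-alikes are turquoise at (298,174) and (268,282), purple at (303,234) and black at (197,264). The tray is around (100,170) with its mouth facing image right, the cup is at (235,79), the socket at (313,88) and the box at (415,182). I'll measure these and confirm them in one crop.

Run:
```python
from h import *
import pickle
c=pickle.load(open('top0.pkl','rb'));im=c['pixels'];hsv=cv2.cvtColor(im,cv2.COLOR_RGB2HSV)
cv2.imwrite('pics/crop.png',cv2.resize(im[50:300,50:350,::-1],None,fx=2.4,fy=2.4,interpolation=cv2.INTER_CUBIC))
def blobs(lo,hi,z,n):
    m=cv2.inRange(hsv,lo,hi)
    for k in cv2.findContours(m,0,1)[0]:
        if cv2.contourArea(k)<25: continue
        (u,v),s,a=cv2.minAreaRect(k);print(n,round(u),round(v),cv2.contourArea(k),np.round(ray(c,[u,v],z)[0],3))
blobs((3,110,90),(14,255,255),.012,'copper')
blobs((80,100,50),(100,255,255),.012,'turq')
blobs((125,80,30),(160,255,255),.012,'purple')
blobs((14,110,40),(28,255,255),.045,'cup')
print('black',ray(c,[197,264],.012),'socket',ray(c,[[302,69],[320,67],[328,105],[308,109]],0),'box',ray(c,[[397,158],[434,158],[434,208],[397,207]],.034))
print('tray rim',ray(c,[[58,128],[126,120],[139,212],[70,221]],.03))
```

```text
copper 260 243 106.5 [ 0.443 -0.09   0.012]
copper 252 199 107.0 [ 0.527 -0.074  0.012]
copper 283 142 102.5 [ 0.639 -0.132  0.012]
turq 269 281 108.0 [ 0.371 -0.108  0.012]
turq 299 173 101.5 [ 0.579 -0.164  0.012]
purple 302 233 108.5 [ 0.464 -0.171  0.012]
cup 234 76 790.5 [ 0.755 -0.037  0.045]
black [[0.40250689 0.0287516  0.012     ]] socket [[ 0.78716103 -0.17014138  0.        ]
 [ 0.79203066 -0.20603333  0.        ]
 [ 0.71585008 -0.22228566  0.        ]
 [ 0.70704188 -0.18258146  0.        ]] box [[ 0.60827762 -0.34793282  0.034     ]
 [ 0.60947535 -0.41926245  0.034     ]
 [ 0.51431297 -0.41843481  0.034     ]
 [ 0.51530464 -0.34754258  0.034     ]]
tray rim [[0.65499938 0.29181302 0.03      ]
 [0.67235464 0.16548965 0.03      ]
 [0.49974577 0.13652005 0.03      ]
 [0.48140545 0.2634317  0.03      ]]
```

View pics/crop.png

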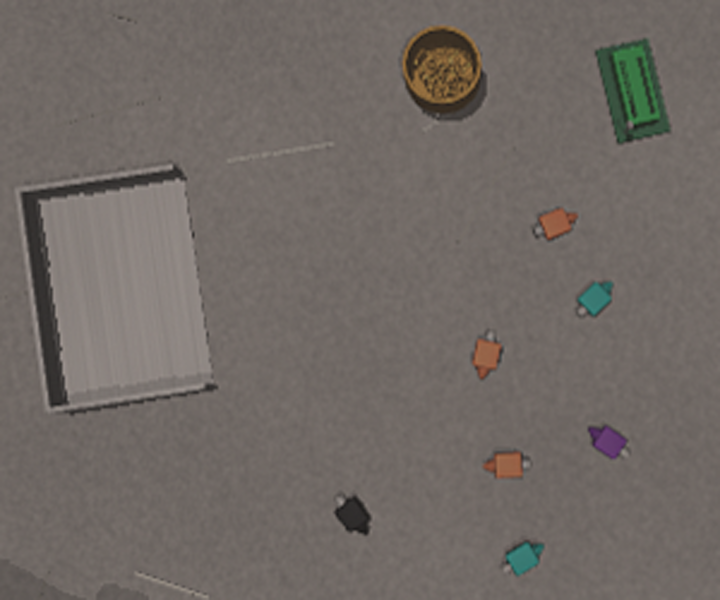

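The enlarged crop confirms three copper tips: crop (555,223), (487,355) and (508,465). I set aside the turquoise, purple and black ones because of their colour.
- **Positions:** A is at (.639,-.132), B at (.527,-.074) and C at (.443,-.090).
- **Tray:** the centre is about (.577,.214), opening at yaw 1.71, and the rim measures 175 x 128 mm against the 178 x 124 mm expected.
- **Order:** B first, since its long side already faces the push.

```bash
cat >> h.py <<'E'
O=np.array([.577,.214]);D=np.array([-.137,.990]);N=np.array([.990,.137])
def tr(p): p=np.array(p)[:2]-O; return np.round([p@D,p@N],3)
def wr(a,l): return O+a*D+l*N
def go(x,y,z,yaw,n,cur=None):
    "rows from here to a target, tool pointing down"
    if cur is None:
        o=ctrl.get_obs();cur=[*o['ee_pos'],o['eef_rot'][2]]
    cur=np.array(cur);d=(np.array([x,y,z,yaw])-cur)/n
    for i in range(n):
        w=cur[3]+d[3]*i;c,s=np.cos(w),np.sin(w)
        print([0,*np.round([c*d[0]+s*d[1],s*d[0]-c*d[1],-d[2]],4).tolist(),0,0,round(-d[3],3)])
E
python3 -c "
from h import *
go(.522,-.107,.06,1.41,12)"
```

```text
[0, -0.043, -0.0348, 0.0096, 0, 0, np.float64(0.107)]
[0, -0.0465, -0.03, 0.0096, 0, 0, np.float64(0.107)]
[0, -0.0494, -0.0249, 0.0096, 0, 0, np.float64(0.107)]
[0, -0.0518, -0.0195, 0.0096, 0, 0, np.float64(0.107)]
[0, -0.0536, -0.0139, 0.0096, 0, 0, np.float64(0.107)]
[0, -0.0547, -0.0081, 0.0096, 0, 0, np.float64(0.107)]
[0, -0.0553, -0.0023, 0.0096, 0, 0, np.float64(0.107)]
[0, -0.0552, 0.0036, 0.0096, 0, 0, np.float64(0.107)]
[0, -0.0545, 0.0095, 0.0096, 0, 0, np.float64(0.107)]
[0, -0.0532, 0.0152, 0.0096, 0, 0, np.float64(0.107)]
[0, -0.0513, 0.0208, 0.0096, 0, 0, np.float64(0.107)]
[0, -0.0488, 0.0261, 0.0096, 0, 0, np.float64(0.107)]
```

>>> {"api": "servo_tool", "payload": {
  "plan": [
    [0,-0.043,-0.035,0.01,0,0,0.107],
    [0,-0.0465,-0.03,0.01,0,0,0.107],
    [0,-0.0495,-0.025,0.01,0,0,0.107],
    [0,-0.052,-0.0195,0.01,0,0,0.107],
    [0,-0.0535,-0.014,0.01,0,0,0.107],
    [0,-0.055,-0.008,0.01,0,0,0.107],
    [0,-0.055,-0.0025,0.01,0,0,0.107],
    [0,-0.055,0.0035,0.01,0,0,0.107]
  ],
  "force": 20
}}

```text
time_s: 1.1
ee_pos: [0.4278, 0.0913, 0.0957]
eef_rot: [3.141, 0.0, 1.829]
force: [0.7, 1.3, 0.2]
grip_width: 0.0172
grip_force: 0.0
```

```bash
python3 -c "
from h import *
go(.522,-.107,.06,1.41,6)"
```

```text
[0, -0.036, 0.0067, 0.006, 0, 0, np.float64(0.07)]
[0, -0.0354, 0.0092, 0.006, 0, 0, np.float64(0.07)]
[0, -0.0347, 0.0117, 0.006, 0, 0, np.float64(0.07)]
[0, -0.0338, 0.0141, 0.006, 0, 0, np.float64(0.07)]
[0, -0.0327, 0.0164, 0.006, 0, 0, np.float64(0.07)]
[0, -0.0315, 0.0186, 0.006, 0, 0, np.float64(0.07)]
```

>>> {"api": "servo_tool", "payload": {
  "plan": [
    [0,-0.036,0.0065,0.006,0,0,0.07],
    [0,-0.0355,0.009,0.006,0,0,0.07],
    [0,-0.035,0.0115,0.006,0,0,0.07],
    [0,-0.034,0.014,0.006,0,0,0.07],
    [0,-0.0325,0.0165,0.006,0,0,0.07],
    [0,-0.0315,0.0185,0.006,0,0,0.07],
    [0,0,0,0.03,0,0,0],
    [0,0,0,0.01,0,0,0]
  ]
}}

```text
time_s: 2.1
ee_pos: [0.5206, -0.1055, 0.0184]
eef_rot: [-3.139, -0.0, 1.412]
force: [-0.9, -0.0, 0.7]
grip_width: 0.0003
grip_force: 0.0
```

```bash
python3 - <<'E'
from h import *
o=ctrl.get_obs();print(o['ee_pos'],o['eef_rot'],o['grip_width'],o['force'])
for n in('wrist','scene'):
    c=ctrl.camera(n);save(c,n+'1.png')
E
python3 -c "
import cv2,numpy as np
cv2.imwrite('pics/both1.png',np.hstack([cv2.imread('pics/wrist1.png'),cv2.imread('pics/scene1.png')[100:,150:438]]) if 0 else cv2.imread('pics/wrist1.png'))"
```

```text
[ 0.5205571  -0.10545273  0.01835752] [-3.13864835e+00 -3.40450521e-04  1.41239927e+00] 0.00032015984219494126 [-0.90585522 -0.03386613  0.71362733]
```

View pics/wrist1.png

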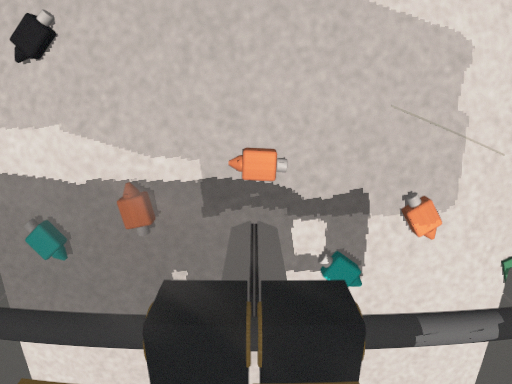

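The wrist view looks ahead of the closed fingers. B is at (259,164), square to the finger face at about (254,210). The black tip is at upper left, A at (422,217), C at (134,208) and the turquoise ones are clear. I'll go down and push.

>>> {"api": "servo_tool", "payload": {
  "plan": [
    [0,0,0.001,0.012,0,0,0],
    [0,0.01,0,0,0,0,0],
    [0,0.01,0,0,0,0,0],
    [0,0.01,0,0,0,0,0],
    [0,0.012,0,0,0,0,0],
    [0,0.012,0,0,0,0,0],
    [0,0.012,0,0,0,0,0],
    [0,0.012,0,0,0,0,0]
  ]
}}

```text
time_s: 3.2
ee_pos: [0.535, -0.0278, 0.0081]
eef_rot: [3.142, 0.0, 1.413]
force: [-0.4, -0.2, -0.4]
grip_width: 0.0005
grip_force: 0.0
```

```bash
cat >> h.py <<'E'
def look(tag=None,cam='wrist'):
    c=ctrl.camera(cam);o=ctrl.get_obs();e=o['ee_pos'];w=o['eef_rot'][2]
    if tag: save(c,tag)
    print('tcp',np.round(e,3),'yaw',round(w,3),'tray',tr(e),'F',np.round(o['force'],1))
    hsv=cv2.cvtColor(c['pixels'],cv2.COLOR_RGB2HSV)
    m=cv2.inRange(hsv,(3,110,90),(14,255,255))
    for k in cv2.findContours(m,0,1)[0]:
        if cv2.contourArea(k)<(150 if cam=='wrist' else 25): continue
        P=ray(c,k.reshape(-1,2),.012)[:,:2].astype(np.float32)
        (x,y),(a,b),th=cv2.minAreaRect(P*1000)
        p=np.array([x,y])/1000; r=p-e[:2]
        ax=th if a>b else th+90
        print('copper',np.round(p,3),'tray',tr(p),'fwd,right(-y tool +) mm',np.round([1e3*(r@[np.cos(w),np.sin(w)]),1e3*(r@[np.sin(w),-np.cos(w)])],1),'size',round(a),round(b),'axis rel push deg',round((ax-np.degrees(w))%180))
E
python3 -c "
from h import *
look('w2.png')"
```

```text
tcp [ 0.535 -0.027  0.008] yaw 1.413 tray [-0.233 -0.074] F [ 0.7  1.5 -0.7]
copper [ 0.444 -0.079] tray [-0.272 -0.172] fwd,right(-y tool +) mm [-66.1 -82. ] size 20 16 axis rel push deg 154
```

View pics/w2.png

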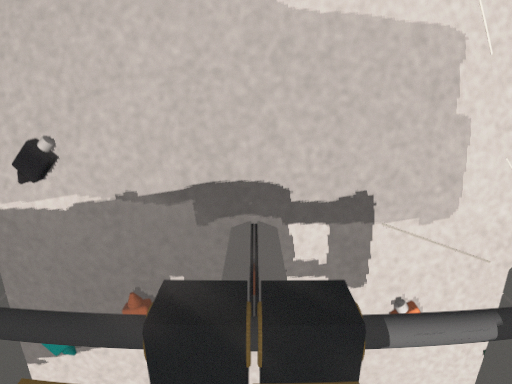

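```bash
python3 -c "
import cv2
h=cv2.cvtColor(cv2.imread('pics/w2.png'),cv2.COLOR_BGR2HSV)
m=(h[...,1]>110)&(h[...,2]>90)
n,l,s,c=cv2.connectedComponentsWithStats(m.astype('uint8'))
for i in range(1,n):
  if s[i][4]>150: print(c[i],s[i],h[l==i].mean(0))"
```

```text
[136.87740385 305.38701923] [123 293  29  23 416] [  8.82692308 136.21875    129.21875   ]
[247.98314607 336.97191011] [246 306   4  61 178] [ 19.05617978 135.0505618  100.78651685]
[259.70050761 337.10659898] [258 307   4  60 197] [ 19.12182741 134.13705584 102.47208122]
[ 58.69469027 348.73451327] [ 42 344  33  12 226] [ 87.86725664 193.23451327 115.15044248]
```

B isn't in front of the fingers: only C at (137,305) and A at (405,305) show. I'll check the other cameras.

Run:
```python
from h import *
look(None,'top')
c=ctrl.camera('scene');cv2.imwrite('pics/s2.png',cv2.resize(c['pixels'][110:260,180:380,::-1],None,fx=4,fy=4,interpolation=cv2.INTER_CUBIC))
```

```text
tcp [ 0.535 -0.028  0.008] yaw 1.414 tray [-0.233 -0.075] F [0.  0.1 0.2]
copper [ 0.443 -0.096] tray [-0.289 -0.176] fwd,right(-y tool +) mm [-82.3 -80.5] size 17 15 axis rel push deg 100
copper [ 0.638 -0.132] tray [-0.351  0.013] fwd,right(-y tool +) mm [-86.7 118.2] size 19 28 axis rel push deg 32
```

View pics/s2.png

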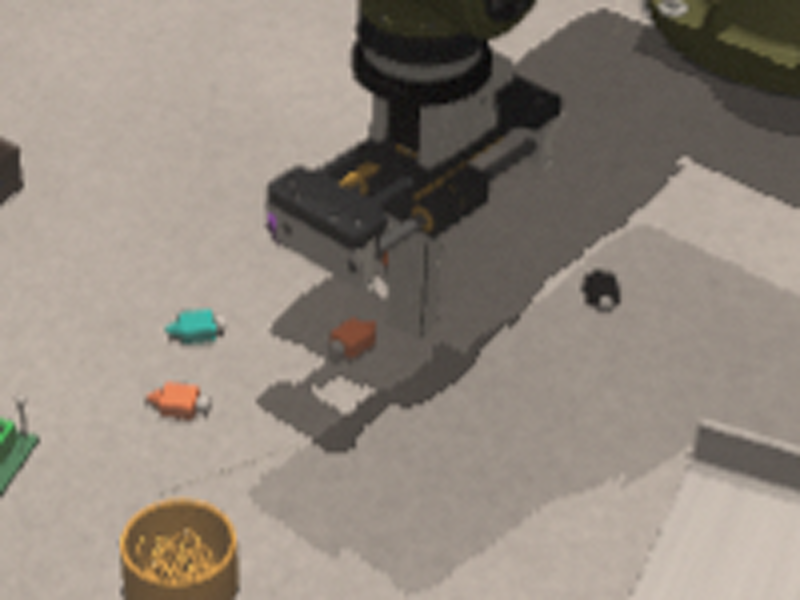

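Run:
```python
from h import *
import pickle
c=ctrl.camera('scene')
for n,cc in(('now',c),('before',pickle.load(open('sc0.pkl','rb')))):
    hsv=cv2.cvtColor(cc['pixels'],cv2.COLOR_RGB2HSV);m=cv2.inRange(hsv,(3,110,90),(14,255,255))
    for k in cv2.findContours(m,0,1)[0]:
        if cv2.contourArea(k)>15:
            u,v=k.reshape(-1,2).mean(0);print(n,round(u),round(v),ray(cc,[u,v],.008)[0].round(3))
z=c['z_map']
P=c['pose'];K=c['mtx']
for v in range(184,202,1):
    out=[]
    for u in (282,285,287):
        q=cv2.undistortPoints(np.array([[[u,v]]],float),K,np.array(c['dist'])).ravel()
        w=P[:3,:3]@(np.array([q[0],-q[1],-1])*z[v,u])+P[:3,3];out.append(w.round(3).tolist())
    print(v,out)
```

```text
now 224 209 [ 0.636 -0.131  0.008]
now 268 193 [ 0.527 -0.075  0.008]
now 81 98 [ 0.474 -0.836  0.008]
now 41 109 [ 0.59  -0.887  0.008]
now 5 104 [ 0.633 -1.004  0.008]
now 79 85 [ 0.422 -0.91   0.008]
now 121 80 [ 0.315 -0.825  0.008]
now 53 95 [ 0.514 -0.928  0.008]
now 51 58 [ 0.344 -1.158  0.008]
now 9 45 [ 0.358 -1.387  0.008]
now 63 46 [ 0.246 -1.211  0.008]
now 72 20 [ 0.053 -1.397  0.008]
now 91 30 [ 0.083 -1.239  0.008]
now 60 21 [ 0.093 -1.425  0.008]
now 68 6 [-0.046 -1.545  0.008]
now 49 5 [ 1.000e-03 -1.616e+00  8.000e-03]
now 34 9 [ 0.068 -1.63   0.008]
before 224 209 [ 0.636 -0.131  0.008]
before 268 193 [ 0.527 -0.076  0.008]
before 281 173 [ 0.441 -0.091  0.008]
184 [[0.546, -0.024, 0.075], [0.538, -0.021, 0.071], [0.53, -0.021, 0.066]]
185 [[0.549, -0.023, 0.075], [0.534, -0.023, 0.064], [0.529, -0.021, 0.062]]
186 [[0.549, -0.023, 0.072], [0.536, -0.022, 0.064], [0.529, -0.021, 0.059]]
187 [[0.55, -0.022, 0.07], [0.535, -0.022, 0.06], [0.529, -0.021, 0.056]]
188 [[0.55, -0.022, 0.067], [0.537, -0.022, 0.058], [0.531, -0.019, 0.055]]
189 [[0.548, -0.023, 0.062], [0
[... 253 characters left out ...]
94, -0.04, 0.006]]
193 [[0.549, -0.022, 0.051], [0.536, -0.021, 0.042], [0.493, -0.041, 0.001]]
194 [[0.503, -0.049, 0.002], [0.499, -0.043, 0.001], [0.494, -0.04, -0.0]]
195 [[0.505, -0.048, -0.0], [0.5, -0.042, -0.0], [0.499, -0.037, 0.002]]
196 [[0.511, -0.045, 0.002], [0.506, -0.038, 0.003], [0.501, -0.036, -0.0]]
197 [[0.512, -0.044, 0.0], [0.507, -0.038, -0.0], [0.506, -0.033, 0.001]]
198 [[0.515, -0.041, 0.001], [0.512, -0.035, 0.002], [0.507, -0.032, -0.0]]
199 [[0.523, -0.037, 0.005], [0.517, -0.032, 0.003], [0.512, -0.029, 0.002]]
200 [[0.522, -0.037, 0.001], [0.514, -0.033, -0.002], [0.516, -0.026, 0.002]]
201 [[0.523, -0.036, -0.0], [0.521, -0.029, 0.001], [0.519, -0.025, 0.002]]
```

The scene depth puts the finger ends at z of about 0.042 while the reported TCP is at 0.008. B still sits at (.527,-.075), so the fingers passed over it. The real fingertips are about 34 mm higher than reported. I'll go back behind B and step down, watching depth and force.

>>> {"api": "servo_tool", "payload": {
  "plan": [
    [0,-0.02,0,0,0,0,0],
    [0,-0.02,0,0,0,0,0],
    [0,-0.02,0,0,0,0,0],
    [0,-0.02,0,0,0,0,0],
    [0,-0.006,0,0,0,0,0],
    [0,0,0,0.005,0,0,0],
    [0,0,0,0.005,0,0,0],
    [0,0,0,0,0,0,0]
  ]
}}

```text
time_s: 4.4
ee_pos: [0.521, -0.113, -0.0026]
eef_rot: [-3.141, -0.0, 1.414]
force: [0.1, -0.8, -0.1]
grip_width: 0.0005
grip_force: 0.0
```

```bash
cat >> h.py <<'E'
def pts(c):
    z=c['z_map'];v,u=np.mgrid[:384,:512];q=cv2.undistortPoints(np.c_[u.ravel(),v.ravel()].astype(float).reshape(-1,1,2),c['mtx'],np.array(c['dist'])).reshape(-1,2)
    return (np.c_[q[:,0],-q[:,1],-np.ones(len(q))]*z.ravel()[:,None])@c['pose'][:3,:3].T+c['pose'][:3,3]
def finger():
    o=ctrl.get_obs();e=o['ee_pos'];P=pts(ctrl.camera('scene'))
    m=(np.hypot(*(P[:,:2]-e[:2]).T)<.022)
    print('tcp',e.round(4),'q',o['qpos'].round(3),'F',o['force'].round(1),'z hist',np.histogram(P[m,2],np.arange(-.01,.1,.01)))
E
python3 -c "
from h import *
finger()"
```

```text
tcp [ 0.521  -0.113  -0.0026] q [-0.282  0.483  1.726 -0.     0.934 -0.125] F [ 0.1 -0.8 -0.1] z hist (array([ 17, 125,   0,   1,  22,  35,  41,  42,  37,  42]), array([-0.01,  0.  ,  0.01,  0.02,  0.03,  0.04,  0.05,  0.06,  0.07,
        0.08,  0.09]))
```

>>> {"api": "servo_tool", "payload": {
  "plan": [
    [0,0,0,0.006,0,0,0],
    [0,0,0,0.006,0,0,0],
    [0,0,0,0.006,0,0,0],
    [0,0,0,0.004,0,0,0],
    [0,0.01,0,0,0,0,0],
    [0,0.01,0,0,0,0,0],
    [0,0.01,0,0,0,0,0],
    [0,0.01,0,0,0,0,0]
  ]
}}

```text
time_s: 5.45
ee_pos: [0.5279, -0.0732, -0.0238]
eef_rot: [3.141, 0.0, 1.413]
force: [-0.8, -0.1, -0.5]
grip_width: 0.0007
grip_force: 0.2
```

```bash
python3 -c "
from h import *
finger();look('w3.png')"
```

```text
tcp [ 0.5279 -0.0732 -0.0238] q [-0.207  0.517  1.735 -0.     0.889 -0.049] F [-0.8 -0.1 -0.5] z hist (array([ 9, 51, 55, 38, 41, 41, 39, 43, 40, 22]), array([-0.01,  0.  ,  0.01,  0.02,  0.03,  0.04,  0.05,  0.06,  0.07,
        0.08,  0.09]))
tcp [ 0.528 -0.073 -0.024] yaw 1.414 tray [-0.277 -0.088] F [ 0.1 -0.5  0.3]
copper [ 0.635 -0.125] tray [-0.344  0.011] fwd,right(-y tool +) mm [-34.8 114. ] size 21 33 axis rel push deg 32
copper [ 0.444 -0.085] tray [-0.278 -0.173] fwd,right(-y tool +) mm [-25.3 -81.1] size 24 32 axis rel push deg 13
copper [ 0.529 -0.05 ] tray [-0.255 -0.084] fwd,right(-y tool +) mm [22.6 -2.8] size 21 30 axis rel push deg 90
```

B is now moving with the finger, broadside (90°). I'll continue, 3 mm lower.

>>> {"api": "servo_tool", "payload": {
  "plan": [
    [0,0.01,0,0.003,0,0,0],
    [0,0.015,0,0,0,0,0],
    [0,0.015,0,0,0,0,0],
    [0,0.015,0,0,0,0,0],
    [0,0.015,0,0,0,0,0],
    [0,0.015,0,0,0,0,0],
    [0,0.015,0,0,0,0,0],
    [0,0.015,0,0,0,0,0]
  ]
}}

```text
time_s: 6.55
ee_pos: [0.5459, 0.0405, -0.0269]
eef_rot: [3.142, 0.0, 1.413]
force: [-0.0, 0.4, -0.7]
grip_width: 0.0006
grip_force: 0.2
```

```bash
python3 -c "
from h import *
finger();look()"
```

```text
tcp [ 0.5459  0.0405 -0.0269] q [ 0.007  0.548  1.694 -0.     0.9    0.165] F [-0.   0.4 -0.7] z hist (array([ 7, 57, 71, 42, 40, 41, 40, 38, 24, 10]), array([-0.01,  0.  ,  0.01,  0.02,  0.03,  0.04,  0.05,  0.06,  0.07,
        0.08,  0.09]))
tcp [ 0.546  0.041 -0.027] yaw 1.414 tray [-0.167 -0.055] F [ 0.5 -0.4  0.5]
copper [0.547 0.064] tray [-0.144 -0.051] fwd,right(-y tool +) mm [23.4 -2.9] size 21 30 axis rel push deg 90
```

>>> {"api": "servo_tool", "payload": {
  "plan": [
    [0,0.017,0,0,0,0,0],
    [0,0.018,0,0,0,0,0],
    [0,0.018,0,0,0,0,0],
    [0,0.018,0,0,0,0,0],
    [0,0.018,0,0,0,0,0],
    [0,0.018,0,0,0,0,0],
    [0,0.018,0,0,0,0,0],
    [0,0.018,0,0,0,0,0]
  ]
}}

```text
time_s: 7.65
ee_pos: [0.5684, 0.1819, -0.027]
eef_rot: [-3.142, 0.0, 1.413]
force: [-0.4, -0.5, 0.8]
grip_width: 0.0009
grip_force: 0.2
```

```bash
python3 -c "
from h import *
look()
x,y=.641,-.185
go(x,y,.06,1.71,1)
o=ctrl.get_obs();e=o['ee_pos'];go(x,y,.03,1.65,10,[*e[:2],.03,o['eef_rot'][2]])"
```

```text
tcp [ 0.569  0.184 -0.027] yaw 1.414 tray [-0.029 -0.013] F [0.2 2.8 0.2]
copper [0.569 0.204] tray [-0.009 -0.009] fwd,right(-y tool +) mm [20.4 -2.9] size 21 30 axis rel push deg 90
[0, -0.3528, 0.1292, -0.0869, 0, 0, np.float64(-0.296)]
[0, -0.0353, 0.0129, -0.0, 0, 0, np.float64(-0.024)]
[0, -0.0356, 0.0121, -0.0, 0, 0, np.float64(-0.024)]
[0, -0.0358, 0.0112, -0.0, 0, 0, np.float64(-0.024)]
[0, -0.0361, 0.0104, -0.0, 0, 0, np.float64(-0.024)]
[0, -0.0363, 0.0095, -0.0, 0, 0, np.float64(-0.024)]
[0, -0.0366, 0.0087, -0.0, 0, 0, np.float64(-0.024)]
[0, -0.0367, 0.0078, -0.0, 0, 0, np.float64(-0.024)]
[0, -0.0369, 0.0069, -0.0, 0, 0, np.float64(-0.024)]
[0, -0.0371, 0.0061, -0.0, 0, 0, np.float64(-0.024)]
[0, -0.0372, 0.0052, -0.0, 0, 0, np.float64(-0.024)]
```

B is inside the tray. Next is A. I'll lift and travel to behind its nose, with the finger centred near x=.642 so that the push turns A broadside.

```bash
python3 -c "
from h import *
o=ctrl.get_obs();e=o['ee_pos'];go(.642,-.178,.03,1.61,8,[*e[:2],.03,o['eef_rot'][2]])"
```

```text
[0, -0.0432, 0.0161, -0.0, 0, 0, np.float64(-0.025)]
[0, -0.0436, 0.0151, -0.0, 0, 0, np.float64(-0.025)]
[0, -0.044, 0.014, -0.0, 0, 0, np.float64(-0.025)]
[0, -0.0443, 0.0129, -0.0, 0, 0, np.float64(-0.025)]
[0, -0.0446, 0.0118, -0.0, 0, 0, np.float64(-0.025)]
[0, -0.0449, 0.0107, -0.0, 0, 0, np.float64(-0.025)]
[0, -0.0451, 0.0096, -0.0, 0, 0, np.float64(-0.025)]
[0, -0.0453, 0.0085, -0.0, 0, 0, np.float64(-0.025)]
```

>>> {"api": "servo_tool", "payload": {
  "plan": [
    [0,-0.01,0,0,0,0,0],
    [0,0,0,-0.035,0,0,0],
    [0,0,0,-0.035,0,0,0],
    [0,-0.044,0.016,0,0,0,-0.025],
    [0,-0.044,0.015,0,0,0,-0.025],
    [0,-0.045,0.014,0,0,0,-0.025],
    [0,-0.045,0.013,0,0,0,-0.025],
    [0,-0.045,0.012,0,0,0,-0.025]
  ]
}}

```text
time_s: 8.7
ee_pos: [0.6117, -0.0613, 0.0431]
eef_rot: [-3.141, 0.0, 1.538]
force: [0.5, 1.2, 0.2]
grip_width: 0.0004
grip_force: 0.0
```

```bash
python3 -c "
from h import *
go(.642,-.178,.01,1.61,4)"
```

```text
[0, -0.0289, 0.0085, 0.0083, 0, 0, np.float64(-0.018)]
[0, -0.029, 0.008, 0.0083, 0, 0, np.float64(-0.018)]
[0, -0.0292, 0.0075, 0.0083, 0, 0, np.float64(-0.018)]
[0, -0.0293, 0.0069, 0.0083, 0, 0, np.float64(-0.018)]
```

>>> {"api": "servo_tool", "payload": {
  "plan": [
    [0,-0.029,0.0085,0.008,0,0,-0.018],
    [0,-0.029,0.008,0.008,0,0,-0.018],
    [0,-0.029,0.0075,0.008,0,0,-0.018],
    [0,-0.029,0.007,0.008,0,0,-0.018],
    [0,0,0,0.01,0,0,0],
    [0,0,0,0.01,0,0,0],
    [0,0,0,0.01,0,0,0],
    [0,0,0,0.005,0,0,0]
  ]
}}

```text
time_s: 9.7
ee_pos: [0.6422, -0.174, -0.0247]
eef_rot: [-3.141, -0.0, 1.611]
force: [0.5, -0.7, 0.7]
grip_width: 0.0005
grip_force: 0.0
```

```bash
python3 -c "
from h import *
finger();look('w4.png')"
```

```text
tcp [ 0.6422 -0.174  -0.0247] q [-0.32   0.762  1.314 -0.     1.066 -0.359] F [ 0.5 -0.7  0.7] z hist (array([ 22, 104,  26,  41,  39,  37,  42,  43,  34,  19]), array([-0.01,  0.  ,  0.01,  0.02,  0.03,  0.04,  0.05,  0.06,  0.07,
        0.08,  0.09]))
tcp [ 0.642 -0.174 -0.025] yaw 1.61 tray [-0.393  0.011] F [ 0.1  0.1 -0.3]
copper [ 0.638 -0.13 ] tray [-0.349  0.013] fwd,right(-y tool +) mm [44.3 -2.5] size 20 31 axis rel push deg 21
```

View pics/w4.png

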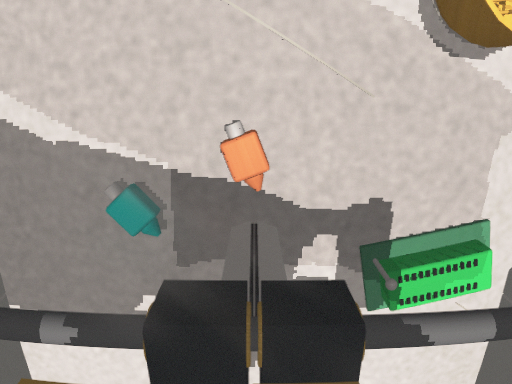

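The view shows A's nose at (261,190) and its centre at (245,157), just either side of the finger line at column 254. The turquoise tip (134,208) and the socket are clear. I'll push gently so that A turns.

>>> {"api": "servo_tool", "payload": {
  "plan": [
    [0,0.005,0,0.002,0,0,0],
    [0,0.007,0,0,0,0,0],
    [0,0.007,0,0,0,0,0],
    [0,0.007,0,0,0,0,0],
    [0,0.007,0,0,0,0,0],
    [0,0.007,0,0,0,0,0],
    [0,0.007,0,0,0,0,0],
    [0,0.007,0,0,0,0,0]
  ]
}}

```text
time_s: 10.8
ee_pos: [0.6404, -0.1203, -0.0259]
eef_rot: [3.142, 0.0, 1.61]
force: [0.3, -0.7, -0.3]
grip_width: 0.0004
grip_force: 0.1
```

```bash
python3 -c "
from h import *
look()"
```

```text
tcp [ 0.64  -0.12  -0.026] yaw 1.61 tray [-0.339  0.017] F [ 0.1  0.5 -0.6]
copper [ 0.631 -0.097] tray [-0.316  0.011] fwd,right(-y tool +) mm [22.6 -8.4] size 21 30 axis rel push deg 49
```

A is turning and is at 49°. I'll back off, shift the finger left to centre on A, and push on.

>>> {"api": "servo_tool", "payload": {
  "plan": [
    [0,-0.005,0,0,0,0,0],
    [0,0,-0.007,0,0,0,0],
    [0,0.006,0,0,0,0,0],
    [0,0.007,0,0,0,0,0],
    [0,0.008,0,0,0,0,0],
    [0,0.008,0,0,0,0,0],
    [0,0.008,0,0,0,0,0],
    [0,0.008,0,0,0,0,0]
  ]
}}

```text
time_s: 11.85
ee_pos: [0.6318, -0.0805, -0.026]
eef_rot: [-3.142, 0.0, 1.61]
force: [0.0, 0.3, 0.6]
grip_width: 0.0001
grip_force: 0.1
```

```bash
python3 -c "
from h import *
look()"
```

```text
tcp [ 0.632 -0.08  -0.026] yaw 1.61 tray [-0.298  0.014] F [0.1 0.7 0.2]
copper [ 0.623 -0.058] tray [-0.276  0.008] fwd,right(-y tool +) mm [21.6 -7.9] size 22 30 axis rel push deg 84
```

>>> {"api": "servo_tool", "payload": {
  "plan": [
    [0,-0.007,0,0,0,0,0],
    [0,0,-0.012,0,0,0,0.06],
    [0,0.007,0,0,0,0,0],
    [0,0.008,0,0,0,0,0],
    [0,0.01,0,0,0,0,0],
    [0,0.012,0,0,0,0,0],
    [0,0.012,0,0,0,0,0],
    [0,0.012,0,0,0,0,0]
  ]
}}

```text
time_s: 12.9
ee_pos: [0.6214, -0.0265, -0.026]
eef_rot: [-3.142, -0.0, 1.55]
force: [0.7, -0.8, 0.7]
grip_width: 0.0002
grip_force: 0.1
```

```bash
python3 -c "
from h import *
look()"
```

```text
tcp [ 0.621 -0.025 -0.026] yaw 1.551 tray [-0.243  0.011] F [-0.3  2.   0.3]
copper [ 0.624 -0.005] tray [-0.223  0.016] fwd,right(-y tool +) mm [20.4  1.8] size 22 30 axis rel push deg 90
```

>>> {"api": "servo_tool", "payload": {
  "plan": [
    [0,0.015,0,0,0,0,0],
    [0,0.017,0,0,0,0,0],
    [0,0.017,0,0,0,0,0],
    [0,0.017,0,0,0,0,0],
    [0,0.017,0,0,0,0,0],
    [0,0.017,0,0,0,0,0],
    [0,0.017,0,0,0,0,0],
    [0,0.015,0,0,0,0,0]
  ]
}}

```text
time_s: 13.95
ee_pos: [0.6242, 0.1056, -0.026]
eef_rot: [3.142, 0.0, 1.55]
force: [0.5, -0.5, 0.5]
grip_width: 0.0005
grip_force: 0.1
```

```bash
python3 -c "
from h import *
look()"
```

```text
tcp [ 0.624  0.107 -0.026] yaw 1.551 tray [-0.112  0.032] F [ 0.   1.4 -0.6]
copper [0.626 0.128] tray [-0.092  0.037] fwd,right(-y tool +) mm [20.5  1.8] size 21 30 axis rel push deg 90
copper [0.571 0.205] tray [-0.008 -0.007] fwd,right(-y tool +) mm [ 97.2 -55.3] size 20 31 axis rel push deg 83
```

>>> {"api": "servo_tool", "payload": {
  "plan": [
    [0,0.015,0,0,0,0,0],
    [0,0.017,0,0,0,0,0],
    [0,0.017,0,0,0,0,0],
    [0,0.017,0,0,0,0,0],
    [0,0.016,0,0,0,0,0],
    [0,0.015,0,0,0,0,0],
    [0,0.01,0,0,0,0,0],
    [0,-0.01,0,0,0,0,0]
  ]
}}

```text
time_s: 15.0
ee_pos: [0.6261, 0.2021, -0.0261]
eef_rot: [3.142, -0.0, 1.551]
force: [-0.1, 1.0, -0.9]
grip_width: 0.0003
grip_force: 0.0
```

```bash
python3 -c "
from h import *
look()
o=ctrl.get_obs();e=o['ee_pos'];go(.42,-.12,.03,1.22,12,[*e[:2],.03,o['eef_rot'][2]])
look(None,'top')"
```

```text
tcp [ 0.626  0.2   -0.026] yaw 1.55 tray [-0.021  0.047] F [-0.8 -1.2 -0.1]
copper [0.571 0.206] tray [-0.007 -0.007] fwd,right(-y tool +) mm [  5.3 -55.6] size 22 30 axis rel push deg 80
copper [0.628 0.234] tray [0.013 0.054] fwd,right(-y tool +) mm [34.5  1.4] size 20 30 axis rel push deg 90
[0, -0.027, -0.0166, -0.0, 0, 0, np.float64(0.027)]
[0, -0.0275, -0.0159, -0.0, 0, 0, np.float64(0.027)]
[0, -0.0279, -0.0151, -0.0, 0, 0, np.float64(0.027)]
[0, -0.0283, -0.0143, -0.0, 0, 0, np.float64(0.027)]
[0, -0.0287, -0.0135, -0.0, 0, 0, np.float64(0.027)]
[0, -0.029, -0.0128, -0.0, 0, 0, np.float64(0.027)]
[0, -0.0294, -0.012, -0.0, 0, 0, np.float64(0.027)]
[0, -0.0297, -0.0111, -0.0, 0, 0, np.float64(0.027)]
[0, -0.03, -0.0103, -0.0, 0, 0, np.float64(0.027)]
[0, -0.0303, -0.0095, -0.0, 0, 0, np.float64(0.027)]
[0, -0.0305, -0.0087, -0.0, 0, 0, np.float64(0.027)]
[0, -0.0307, -0.0078, -0.0, 0, 0, np.float64(0.027)]
tcp [ 0.626  0.2   -0.026] yaw 1.549 tray [-0.021  0.047] F [0.5 0.2 0.5]
copper [ 0.443 -0.09 ] tray [-0.282 -0.174] fwd,right(-y tool +) mm [-293.4 -176.3] size 19 29 axis rel push deg 2
```

A is inside as well, at tray (.013,.054), with B at (-.007,-.007). Next is C. I'll come in at yaw 0.8 on its tail side, so that it turns broadside and gains lateral room.

```bash
python3 -c "
from h import *
o=ctrl.get_obs();e=o['ee_pos'];go(.426,-.135,.03,.8,9,[*e[:2],.03,o['eef_rot'][2]])"
```

```text
[0, -0.0377, -0.0214, -0.0, 0, 0, np.float64(0.083)]
[0, -0.0393, -0.0182, -0.0, 0, 0, np.float64(0.083)]
[0, -0.0407, -0.0149, -0.0, 0, 0, np.float64(0.083)]
[0, -0.0418, -0.0114, -0.0, 0, 0, np.float64(0.083)]
[0, -0.0426, -0.0079, -0.0, 0, 0, np.float64(0.083)]
[0, -0.0431, -0.0044, -0.0, 0, 0, np.float64(0.083)]
[0, -0.0434, -0.0008, -0.0, 0, 0, np.float64(0.083)]
[0, -0.0433, 0.0028, -0.0, 0, 0, np.float64(0.083)]
[0, -0.0429, 0.0064, -0.0, 0, 0, np.float64(0.083)]
```

>>> {"api": "servo_tool", "payload": {
  "plan": [
    [0,0,0,-0.035,0,0,0],
    [0,0,0,-0.035,0,0,0],
    [0,-0.038,-0.0215,0,0,0,0.083],
    [0,-0.039,-0.018,0,0,0,0.083],
    [0,-0.041,-0.015,0,0,0,0.083],
    [0,-0.042,-0.0115,0,0,0,0.083],
    [0,-0.0425,-0.008,0,0,0,0.083],
    [0,-0.043,-0.0045,0,0,0,0.083]
  ]
}}

```text
time_s: 16.1
ee_pos: [0.4919, -0.0239, 0.0442]
eef_rot: [3.141, -0.0, 1.048]
force: [-0.0, -0.4, 0.4]
grip_width: 0.0004
grip_force: 0.0
```

```bash
python3 -c "
from h import *
go(.426,-.135,.02,.8,4)"
```

```text
[0, -0.0323, -0.0004, 0.0061, 0, 0, np.float64(0.062)]
[0, -0.0323, 0.0016, 0.0061, 0, 0, np.float64(0.062)]
[0, -0.0321, 0.0036, 0.0061, 0, 0, np.float64(0.062)]
[0, -0.0318, 0.0056, 0.0061, 0, 0, np.float64(0.062)]
```

>>> {"api": "servo_tool", "payload": {
  "plan": [
    [0,-0.032,-0.0005,0.006,0,0,0.062],
    [0,-0.032,0.0015,0.006,0,0,0.062],
    [0,-0.032,0.0035,0.006,0,0,0.062],
    [0,-0.032,0.0055,0.006,0,0,0.062],
    [0,0,0,0.012,0,0,0],
    [0,0,0,0.012,0,0,0],
    [0,0,0,0.012,0,0,0],
    [0,0,0,0.01,0,0,0]
  ]
}}

```text
time_s: 17.1
ee_pos: [0.4273, -0.1324, -0.0269]
eef_rot: [-3.141, 0.0, 0.805]
force: [0.0, -0.1, 0.0]
grip_width: 0.0001
grip_force: 0.0
```

```bash
python3 -c "
from h import *
finger();look('w5.png')"
```

```text
tcp [ 0.4273 -0.1324 -0.0269] q [-0.382  0.375  1.972  0.     0.795  0.384] F [ 0.  -0.1  0. ] z hist (array([ 9, 75, 30, 28, 29, 29, 34, 32, 39, 27]), array([-0.01,  0.  ,  0.01,  0.02,  0.03,  0.04,  0.05,  0.06,  0.07,
        0.08,  0.09]))
tcp [ 0.427 -0.132 -0.027] yaw 0.805 tray [-0.322 -0.196] F [ 0.1 -0.2 -0.3]
copper [ 0.442 -0.087] tray [-0.279 -0.175] fwd,right(-y tool +) mm [ 43.6 -20.8] size 21 30 axis rel push deg 47
```

View pics/w5.png

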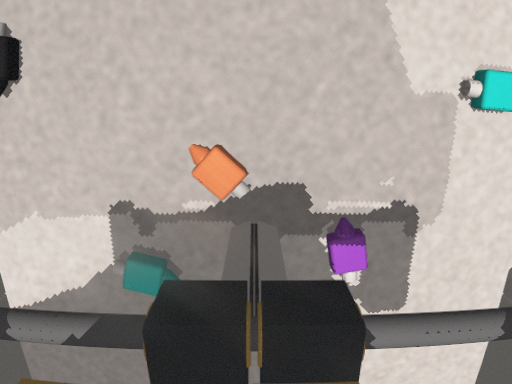

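The view shows C's tail at (242,189), within the finger's width (columns 229–279), and its centre at (219,173) to the left. Purple (347,248) and turquoise (147,272) are off the path. I'll push to turn it.

>>> {"api": "servo_tool", "payload": {
  "plan": [
    [0,0.007,0,0,0,0,0],
    [0,0.007,0,0,0,0,0],
    [0,0.006,0,0,0,0,0],
    [0,0.006,0,0,0,0,0],
    [0,0.006,0,0,0,0,0],
    [0,0.004,0,0,0,0,0],
    [0,0,0,0,0,0,0],
    [0,-0.004,0,0,0,0,0]
  ]
}}

```text
time_s: 18.2
ee_pos: [0.4494, -0.1099, -0.026]
eef_rot: [-3.142, 0.0, 0.804]
force: [-0.3, 0.3, 0.5]
grip_width: 0.0005
grip_force: 0.0
```

```bash
python3 -c "
from h import *
look()"
```

```text
tcp [ 0.449 -0.11  -0.026] yaw 0.804 tray [-0.303 -0.171] F [-0.5  0.2 -0.4]
copper [ 0.442 -0.075] tray [-0.268 -0.173] fwd,right(-y tool +) mm [ 20.1 -29.3] size 21 30 axis rel push deg 90
```

C is now broadside. I'll back off, shift left to centre on it, and push on.

>>> {"api": "servo_tool", "payload": {
  "plan": [
    [0,-0.008,0,0,0,0,0],
    [0,0,-0.013,0,0,0,0],
    [0,0,-0.012,0,0,0,0],
    [0,0.008,0,0,0,0,0],
    [0,0.01,0,0,0,0,0],
    [0,0.013,0,0,0,0,0],
    [0,0.015,0,0,0,0,0],
    [0,0.015,0,0,0,0,0]
  ]
}}

```text
time_s: 19.25
ee_pos: [0.4691, -0.0535, -0.026]
eef_rot: [-3.142, 0.0, 0.804]
force: [-0.5, -0.3, 0.0]
grip_width: 0.0004
grip_force: 0.1
```

```bash
python3 -c "
from h import *
look()"
```

```text
tcp [ 0.47  -0.053 -0.026] yaw 0.805 tray [-0.249 -0.142] F [-0.5  1.2  0.6]
copper [ 0.483 -0.035] tray [-0.234 -0.128] fwd,right(-y tool +) mm [21.1 -3. ] size 21 30 axis rel push deg 90
```

>>> {"api": "servo_tool", "payload": {
  "plan": [
    [0,0.012,0,0,0,0,-0.05],
    [0,0.012,0,0,0,0,-0.05],
    [0,0.012,0,0,0,0,-0.05],
    [0,0.012,0,0,0,0,-0.05],
    [0,0.012,0,0,0,0,-0.05],
    [0,0.012,0,0,0,0,-0.05],
    [0,0.012,0,0,0,0,-0.05],
    [0,0.012,0,0,0,0,-0.05]
  ]
}}

```text
time_s: 20.3
ee_pos: [0.5218, 0.0255, -0.026]
eef_rot: [-3.142, 0.0, 1.207]
force: [0.2, 0.0, -0.7]
grip_width: 0.0004
grip_force: 0.1
```

```bash
python3 -c "
from h import *
look()"
```

```text
tcp [ 0.522  0.026 -0.026] yaw 1.21 tray [-0.178 -0.08 ] F [-0.   1.4 -0.6]
copper [0.528 0.047] tray [-0.158 -0.072] fwd,right(-y tool +) mm [21.2 -2.2] size 21 30 axis rel push deg 90
```

>>> {"api": "servo_tool", "payload": {
  "plan": [
    [0,0.012,0,0,0,0,-0.1],
    [0,0.012,0,0,0,0,-0.1],
    [0,0.012,0,0,0,0,-0.1],
    [0,0.012,0,0,0,0,-0.1],
    [0,0.012,0,0,0,0,0],
    [0,0.012,0,0,0,0,0],
    [0,0.012,0,0,0,0,0],
    [0,0.012,0,0,0,0,0]
  ]
}}

```text
time_s: 21.35
ee_pos: [0.5301, 0.1201, -0.026]
eef_rot: [-3.142, -0.0, 1.603]
force: [-0.5, -0.5, 0.4]
grip_width: 0.0006
grip_force: 0.1
```

```bash
python3 -c "
from h import *
look()"
```

```text
tcp [ 0.53   0.121 -0.026] yaw 1.604 tray [-0.085 -0.059] F [-0.1  1.3 -0.7]
copper [0.528 0.142] tray [-0.065 -0.059] fwd,right(-y tool +) mm [20.9 -1.8] size 30 21 axis rel push deg 90
copper [0.568 0.206] tray [-0.007 -0.01 ] fwd,right(-y tool +) mm [83.1 41.1] size 19 31 axis rel push deg 80
copper [0.625 0.233] tray [0.013 0.051] fwd,right(-y tool +) mm [109.  99.] size 20 32 axis rel push deg 87
```

>>> {"api": "servo_tool", "payload": {
  "plan": [
    [0,0.012,0,0,0,0,0],
    [0,0.012,0,0,0,0,0],
    [0,0.012,0,0,0,0,0],
    [0,0.012,0,0,0,0,0],
    [0,0.008,0,0,0,0,0],
    [0,-0.012,0,0,0,0,0],
    [0,0,0,-0.04,0,0,0],
    [0,0,0,-0.04,0,0,0]
  ]
}}

```text
time_s: 22.4
ee_pos: [0.5285, 0.1621, 0.0548]
eef_rot: [-3.141, 0.0, 1.603]
force: [-0.4, 0.4, 0.8]
grip_width: 0.0003
grip_force: 0.0
```

>>> {"api": "servo_tool", "payload": {
  "plan": [
    [0,-0.03,0,-0.03,0,0,0],
    [0,-0.03,0,-0.03,0,0,0],
    [0,-0.04,0,0,0,0,0],
    [0,-0.04,0,0,0,0,0],
    [0,-0.04,0,0,0,0,0],
    [0,-0.04,0,0,0,0,0],
    [0,0,0,0,0,0,0],
    [0,0,0,0,0,0,0]
  ]
}}

```text
time_s: 23.4
ee_pos: [0.5358, -0.0567, 0.114]
eef_rot: [-3.141, -0.0, 1.603]
force: [0.3, 0.3, 0.9]
grip_width: 0.0003
grip_force: 0.0
```

```bash
python3 -c "
from h import *
look('t9.png','top')
im=cv2.imread('pics/t9.png');cv2.imwrite('pics/t9c.png',cv2.resize(im[50:300,30:350],None,fx=2.4,fy=2.4,interpolation=cv2.INTER_CUBIC))"
```

```text
tcp [ 0.536 -0.056  0.114] yaw 1.604 tray [-0.262 -0.078] F [ 0.6 -0.1 -0.5]
copper [0.527 0.195] tray [-0.012 -0.053] fwd,right(-y tool +) mm [250.9  -0.9] size 29 19 axis rel push deg 90
copper [0.57  0.203] tray [-0.01  -0.008] fwd,right(-y tool +) mm [257.8  42.8] size 19 29 axis rel push deg 79
copper [0.629 0.232] tray [0.01  0.053] fwd,right(-y tool +) mm [284.7 102.2] size 27 19 axis rel push deg 89
```

View pics/t9c.png

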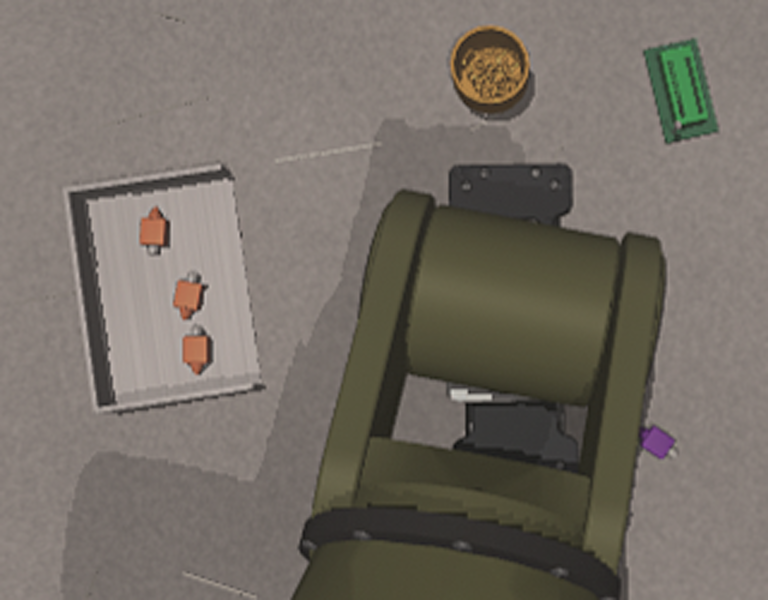

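All three copper tips lie well inside the tray, at crop (154,231), (188,297) and (196,351). The cup and socket have not moved, and the arm is clear.

```bash
python3 -c "
from station import ctrl
print(ctrl.hand_in())"
```

```text
the job is handed in; nothing more can be done
None
```

All three copper soldering tips were slid into the steel tray and lie fully inside it; the cup, parts box, socket and look-alikes were never touched, and the job was handed in at about 23 s.

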